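# Press a carved figure onto its base with the glue press

## Task

Swing the yellow arm of the little glue press round, with its plunger left up, until the rubber pad hangs squarely over the carved figure in the blue cloak; then push the plunger's black knob down until its stem has sunk to the middle of the green ring, and keep it there so that the pad clamps the figure on its base while the glue grabs. Do not push it on through the red ring, do not press the other two carvings, and leave them and the paints, jar, cup and brush as they stand. Finish while still holding the knob down: do not let go.

Things in the scene. Friction and masses are not known exactly. Their poses are not given: they have to be found in the camera images.
- press: The glue press: grey base plate 225 x 210 x 15 mm with a steel column 34 mm thick; origin on the column's axis at table level, z up, -x looks across the plate to the middle one of three wooden bases. These are discs of 54 mm, tops 27 mm above the table, 130 mm from the column's axis, 0.52 rad apart seen from it; a carving stands unglued on each.
- press_hinge (a point): Point on the upright hinge axis (the column's axis) at the underside of the arm, 150 mm above the table; same axes as the press.
- swing_arm (a joint): Angle (rad) of the yellow arm about the hinge, counter-clockwise from above positive. At 0 it points along the press's -x axis, over the middle base; at -0.52 and +0.52 over the others. Starts parked at 0.95 to 1.35; range -0.9 to 1.6. Stays where it is left (friction about 1.2 N at the knob).
- bushing_top (a point): Centre of the top face of the dark bushing (32 mm wide) at the arm's end, 130 mm from the hinge axis, 176 mm above the table; the plunger's stem slides down through it. The arm is 22 mm wide, its top 168 mm above the table; with the plunger up it clears all the carvings.
- plunger (a joint): Travel of the plunger pressed down (m): 0 up, 0.040 at its stop; sprung back up. Stem above the bushing, going up: 18 mm bare steel, 10 mm green ring, 12 mm red ring, knob. So 0.018 to 0.028 is green, above that red. The pad meets the blue figure at 0.012. Push needed: 1 N at first, 2 N before the pad meets, about 11 N at 0.023, 15 N at 0.028.
- knob: Black round knob on top of the plunger, 38 mm across and 28 mm high, with a flat top; origin at the centre of its underside, z up. With the plunger up its underside is 216 mm above the table, 40 mm above the bushing. It turns with the arm and moves with the plunger. It can be pinched from above or pushed on its top.
- knob_top (a point): Centre of the knob's flat top, 244 mm above the table with the plunger up, straight above the pad.
- pad: Round rubber pad under the plunger, 28 mm across; origin at the centre of its underside, 124 mm above the table with the plunger up. It is sprung in the plunger (0.6 N per mm).
- blue_figure: The carving to be pressed: a wooden figure in a blue cloak with a light flat-topped hat, 85 mm high, 42 mm across at its foot; origin at the centre of its underside, z up. It may stand on any of the three bases; its hat's top (22 mm across) is 112 mm above the table.
- red_figure: Another carving: brick-red cloak, brown hat, 70 mm high; origin at the centre of its underside. On another base, to be left alone.
- plain_figure: Another carving: unpainted, all light wood, 76 mm high; origin at the centre of its underside. On another base, to be left alone.
- yellow_paint: Yellow paint bottle with a blue cap, 58 mm across, 150 mm high, to the left of the press; origin under its centre. Leave alone.
- rose_paint: Brick-pink paint bottle with a blue cap, 52 mm across, 130 mm high, to the left of the press; origin under its centre. Leave alone.
- brown_jar: Amber glass jar with a yellow lid, 68 mm across, 75 mm high, to the right of the press; origin under its centre. Leave alone.
- brush: Paint brush lying to the left, its length along x; origin under its middle. Leave alone.
- water_cup: White cup, 74 mm across, 85 mm high, to the right of the press; origin under its centre. Leave alone.

How it is judged:
On the way, in this order (a step that is already met when the one before it is completed fails the run):
1. the arm is swung so that the pad hangs over the blue figure (within 9 mm), the plunger still up (horizontal distance between pad and blue_figure below 0.009 m and value of joint plunger below 0.006 m), for 0.1 s.
2. the plunger is pressed to the green ring, the pad clamping the blue figure, for a second (horizontal distance between pad and blue_figure below 0.009 m and contact force between pad and blue_figure above 3 N and value of joint plunger between 0.018 and 0.028 m), for 1 s.
At the end, for the whole second after the job is handed in: The robot still holds the knob down (over 3 N): the plunger is at rest between 18 and 28 mm (green ring), the pad within 9 mm of the axis of the blue figure and pressing it with over 3 N, the figure upright (within 0.1 rad) and within 6 mm of where it stood (all of step 2 and contact force between any of the fingers, the arm and knob above 3 N and distance of blue_figure from where it was at the start of the episode below 0.006 m and angle between blue_figure's own z axis and vertical below 0.1 rad and velocity of joint plunger between -0.01 and 0.01 m/s); the arm keeps its last pose, push and grip.
It fails at once if plunger driven through the red ring (over 35 mm) (value of joint plunger above 0.035 m).
It fails at once if plunger pressed over 12 mm while the pad is not over the blue figure (value of joint plunger above 0.012 m and horizontal distance between pad and blue_figure above 0.02 m).
It fails at once if another carving pressed or shifted by over 8 mm (distance of any of red_figure, plain_figure from where it was at the start of the episode above 0.008 m or contact force between pad and red_figure above 1 N or contact force between pad and plain_figure above 1 N).
It fails at once if a paint, jar, cup or the brush moved by over 20 mm (distance of any of yellow_paint, rose_paint, brown_jar, brush, water_cup from where it was at the start of the episode above 0.02 m).
It also fails if it takes over 54 s, if anything falls off the work surface, if the arm or the gripper's body presses on something with over 40 N, if the wrist force passes 120 N, or if a joint passes its speed limit or range.

## Robot

A 6-joint arm with a two-finger parallel gripper is mounted at the origin on the work surface. World frame = base frame: x ahead of the robot, y to its left, z up, the work surface at z = 0. Lengths are in m, angles in rad, forces in N, time in s.
With the tool pointing down it reaches from about 0.3 to 0.775 m from the base axis. Payload 14.6 kg.
Tool frame: the origin (TCP) lies on the centre line of the jaws, within the pads' length; the fingertips stand 14 mm ahead of it and the grasp point (between the pads) lies 5 mm behind it; z points along the fingers, y is the direction in which the jaws open and shut (so a half turn about z gives the same grasp; the last joint's range is limited). The gripper opens to 94 mm and grips with 3 to 60 N. Pads are 16 mm wide; open, the fingers measure 119 mm over their backs; the gripper's body (75 mm by 177 mm) begins 78 mm behind the grasp point.
Start: joints at [-1.273, 0.3, 1.521, -0, 1.321, -0.067], TCP at [0.196, -0.514, 0.219] pointing down, gripper open.
Joint ranges: [-3.03, 3.03], [-0.79, 2.21], [0.23, 2.52], [-1.04, 4.18], [0, 3.07], [-2.55, 2.55]. Speed limits (rad/s): [2.22, 2.22, 2.57, 3.14, 3.14, 3.14].

## Interface

Orientations are given as [roll, pitch, yaw] about the fixed x, y, z axes, in that order (R = Rz(yaw) Ry(pitch) Rx(roll)).
In Python, from bench import bot, snapshot, camera_params, order gives the robot as it stands. The module is installed in compiled form; this text tells all that it offers.
- The arm moves only by the tool send_rows, never from a script. Its argument "deltas" is a list of rows, each an object of numbers: "gripper": the opening, from 0 (shut) to 1 (fully open); "x", "y", "z": the shift along the tool's x, y, z in mm; "yaw": the turn about the tool's z in rad. In form: [{"gripper": .., "x": .., "y": .., "z": .., "yaw": ..}, ...]. A call has 1 to 10 rows; each row shifts and turns the commanded pose from where the row before left it, along the tool's axes as they then stand; what a row does not reach is not made up. A row lasts 1/12 s, in which the tool goes at most 41.7 mm and 7.16 degrees, less where a joint would pass 70% of its speed; a pose out of reach is approached as far as the arm can. A call with a gripper value outside its range is refused whole. The fingers move at their own pace and stop on an object; "squeeze" is the grip in N (left out, the last holds). Time passes only in rows, so rows that do not move let the fingers close. It gives the time, the measured TCP pose, the force and the opening at its end, in the units of the state.
- bot.sense(): the state, without advancing time (a new reading comes with each control period).
- snapshot(name): name is "scene" or "top" or "wrist"; returns the picture (400x640x3 uint8, red, green, blue); there is no depth.
- camera_params(name): a dict with "intrinsics" (3x3 intrinsics, pixels), "k1" (the pictures are not rectified: a ray, as slopes to the right and down, at radius r is drawn at 1 + k1 r^2 times it, then the intrinsics apply), "view" (4x4, takes a point from world to camera coordinates). Camera axes: x right, y down, z forward; pixel columns grow to the right and rows downward; lengths in m; the calibration is good to about 2 mm. A picture is of the moment at which its call begins: read the wrist's pose just before it. camera_params takes no time and is no camera call; for the wrist camera it gives the pose at the moment of the call.
- order.hand_in(): hands the job in, once; it reports no verdict.
The state is a dict: "time_s": time; "joints": joint angles; "joint_vel": joint speeds; "tau": joint torques, N m; "tcp_pos": TCP position; "tcp_rot": TCP orientation; "force": force on the tool from outside, world axes, zero at the start; "wrist_torque": the same for the moment, N m; "finger_gap": opening from 0.0 (shut) to 1.0 (fully open).
Only numpy, scipy, OpenCV 4.12 (cv2) and the standard library are available. Lean on these libraries where they do the work, as an engineer would, in place of code of your own. Each camera call takes 0.05 s, during which the arm holds its last target.

## Working session

There is one attempt and no reset: what is moved stays moved. The work goes in short steps, Python scripts to look and compute and a tool call to move; the robot and the scene stay as the last step left them, time stands still between calls to the robot, and variables do not carry over. Pictures are saved under pics/ and viewed, and the job is handed in when it is done.

Besides the shell and the picture viewer there is one more tool, called after "Emit:" as name(argument=value, ...), one argument or row to a line, values as JSON. send_rows: Moves the arm, as the interface text tells. Its arguments: {"type":"object","properties":{"deltas":{"type":"array"},"squeeze":{"type":"number"}},"required":["deltas"]}

```bash
mkdir -p pics; python3 - <<'E'
from bench import bot,snapshot,camera_params
import cv2
print(bot.sense())
for n in("scene","top"):
    cv2.imwrite(f"pics/{n}0.png",snapshot(n)[:,:,::-1]); print(n,camera_params(n))
print(bot.sense()['time_s'])
E
```

```text
{'time_s': 0.0, 'joints': array([-1.27259240e+00,  3.00473062e-01,  1.52158377e+00,  5.83949779e-06,
        1.32070145e+00, -6.66057570e-02]), 'joint_vel': array([-1.04172254e-03,  1.94346572e-03,  1.12849426e-03,  1.36715792e-03,
       -2.05967060e-05,  5.03022939e-04]), 'tau': array([ 7.77313089e-04, -5.31810236e+01, -3.52733588e+01,  7.08359038e-02,
        2.43939750e-02, -1.45498775e-04]), 'tcp_pos': array([ 0.19614686, -0.51356916,  0.21888411]), 'tcp_rot': array([-3.14042998e+00, -8.32239281e-05,  3.64808187e-01]), 'force': array([-0.17641123, -0.46185047, -0.2136695 ]), 'wrist_torque': array([ 0.01780863, -0.05278342, -0.00952878]), 'finger_gap': 1.0033249414618322}
scene {'intrinsics': array([[454.7364008 ,   0.        , 322.80971566],
       [  0.        , 454.7364008 , 195.3323701 ],
       [  0.        ,   0.        ,   1.        ]]), 'k1': 0.0014959858030014757, 'view': array([[-0.44544029,  0.89503591,  0.02221843,  0.18443114],
       [ 0.46767285,  0.25376909, -0.84668965, -0.10827387],
       [-0.76345599, -0.36675872, -0.53162297,  1.70338011],
       [ 0.        ,  0.        ,  0.        ,  1.        ]])}
top {'intrinsics': array([[470.91284624,   0.        , 320.50595912],
       [  0.        , 470.91284624, 199.24220108],
       [  0.        ,   0.        ,   1.        ]]), 'k1': -0.0773001222926439, 'view': array([[-9.69970988e-04, -9.99975248e-01,  6.96862504e-03,
         2.70270340e-02],
       [-9.93030663e-01,  1.41918819e-04, -1.17856194e-01,
         5.24505698e-01],
       [ 1.17852288e-01, -7.03437543e-03, -9.93006221e-01,
         1.49117659e+00],
       [ 0.00000000e+00,  0.00000000e+00,  0.00000000e+00,
         1.00000000e+00]])}
0.1
```

View pics/scene0.png

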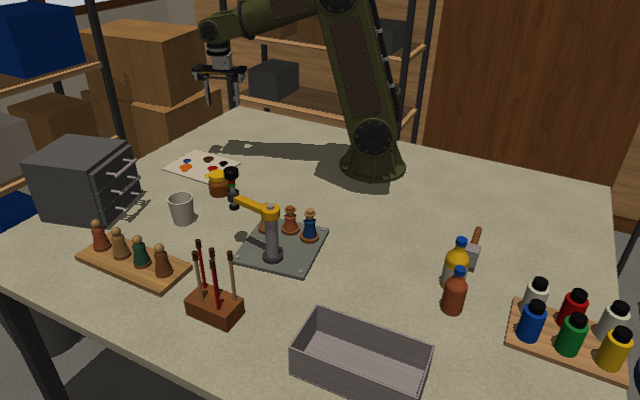

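View pics/top0.png

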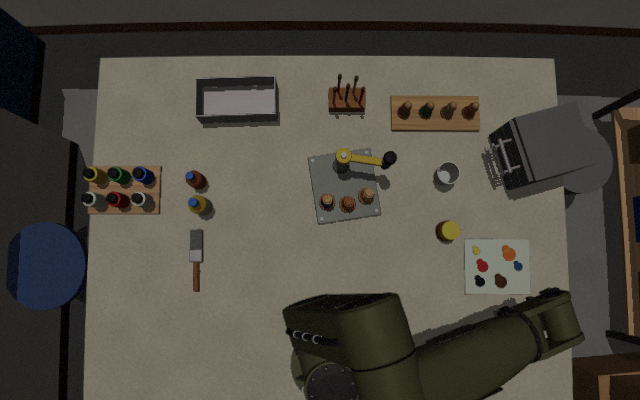

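```bash
cat > h.py <<'E'
import numpy as np,cv2
from bench import camera_params
def ray(n,uv,P=None):
    P=P or camera_params(n);K=P['intrinsics'];V=P['view']
    q=np.linalg.inv(K)@[uv[0],uv[1],1.];d=q[:2];s=d.copy()
    for _ in range(20): s=d/(1+P['k1']*(s@s))
    R=V[:3,:3];return -R.T@V[:3,3],R.T@np.array([s[0],s[1],1])
def plane(n,uv,z,P=None):
    c,d=ray(n,uv,P);return c+d*(z-c[2])/d[2]
def proj(n,X,P=None):
    P=P or camera_params(n);V=P['view'];c=V[:3,:3]@np.array(X)+V[:3,3];s=c[:2]/c[2];s=s*(1+P['k1']*(s@s));return (P['intrinsics']@[s[0],s[1],1])[:2]
E
python3 - <<'E'
import cv2
a=cv2.imread('pics/top0.png')[140:230,290:410];cv2.imwrite('pics/topz.png',cv2.resize(a,None,fx=6,fy=6,interpolation=cv2.INTER_CUBIC))
a=cv2.imread('pics/scene0.png')[155:280,210:340];cv2.imwrite('pics/scz.png',cv2.resize(a,None,fx=4.5,fy=4.5,interpolation=cv2.INTER_CUBIC))
E
```

```text
(no output)
```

View pics/topz.png

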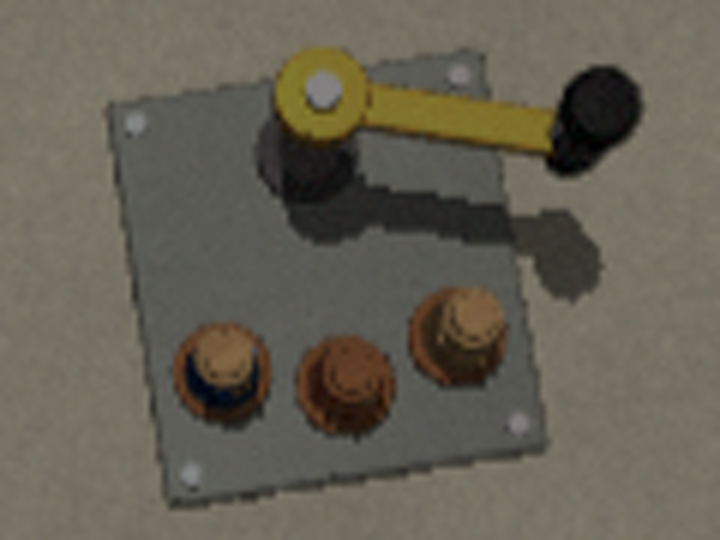

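View pics/scz.png

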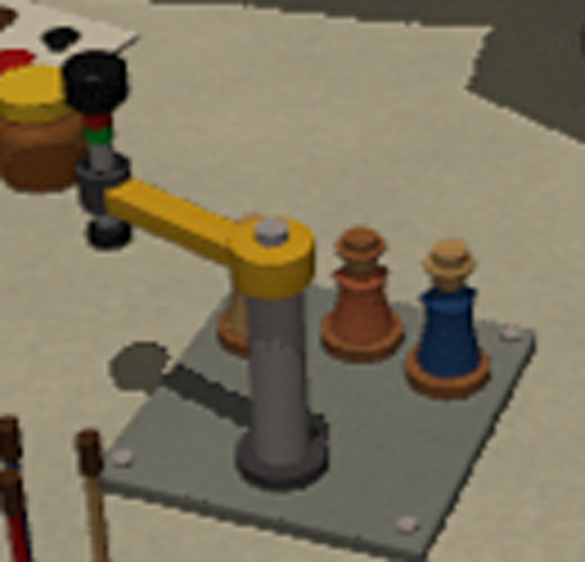

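```bash
python3 - <<'E'
from h import *
f=lambda z:((z[0]+.5)/6-.5+290,(z[1]+.5)/6-.5+140)
g=lambda z:((z[0]+.5)/4.5-.5+210,(z[1]+.5)/4.5-.5+155)
T=camera_params('top');S=camera_params('scene')
def tri(a,b):
    c1,d1=ray('top',f(a));c2,d2=ray('scene',g(b))
    t=np.linalg.lstsq(np.stack([d1,-d2],1),c2-c1,rcond=None)[0];p,q=c1+t[0]*d1,c2+t[1]*d2
    return (p+q)/2,np.linalg.norm(p-q)
H=plane('top',f((322,92)),.168)
k=plane('top',f((602,104)),.244)
hat=plane('top',f((225,350)),.112)
print('hinge',H,'knob',k,np.linalg.norm((k-H)[:2]),'hat',hat,np.linalg.norm((hat-H)[:2]))
for n,z in(('blue',(223,373)),('red',(346,386)),('pl',(458,336))):
    b=plane('top',f(z),.027);d=(b-H)[:2];print(n,b,np.linalg.norm(d),np.arctan2(d[1],d[0]))
d=(hat-H)[:2];print(np.arctan2(d[1],d[0]));d=(k-H)[:2];print(np.arctan2(d[1],d[0]))
print('scene hat',plane('scene',g((449,251)),.112),'hinge',plane('scene',g((272,240)),.168),'knob',plane('scene',g((95,68)),.244))
E
```

```text
hinge [ 0.64107746 -0.04010959  0.168     ] knob [ 0.61923088 -0.16734042  0.244     ] 0.12909282823930773 hat [0.51898019 0.00717612 0.112     ] 0.13093387780689392
blue [0.51680371 0.0064901  0.027     ] 0.13272337505767642 2.782842940551378
red [ 0.5097273  -0.05990266  0.027     ] 0.13283309410222116 -2.992028570658112
pl [ 0.53693311 -0.12081005  0.027     ] 0.13175208142010322 -2.482351035198619
2.7721005582494818
-1.7408462684549557
scene hat [0.5181339  0.00795921 0.112     ] hinge [ 0.62905105 -0.04632396  0.168     ] knob [ 0.62287308 -0.16419229  0.244     ]
```

Emit:
send_rows(
  deltas=[
    {"gripper":1,"x":0,"y":0,"z":-10,"yaw":-0.115},
    {"gripper":1,"x":0,"y":0,"z":-10,"yaw":-0.115},
    {"gripper":1,"x":0,"y":0,"z":-10,"yaw":-0.115},
    {"gripper":1,"x":0,"y":0,"z":-10,"yaw":-0.115},
    {"gripper":1,"x":0,"y":0,"z":-10,"yaw":-0.115},
    {"gripper":1,"x":0,"y":0,"z":-10,"yaw":-0.115},
    {"gripper":1,"x":0,"y":0,"z":-10,"yaw":-0.115},
    {"gripper":1,"x":0,"y":0,"z":-10,"yaw":-0.115},
    {"gripper":1,"x":0,"y":0,"z":-10,"yaw":-0.115},
    {"gripper":1,"x":0,"y":0,"z":0,"yaw":0},
  ],
)

```text
time_s: 0.93
tcp_pos: [0.1963, -0.5141, 0.311]
tcp_rot: [3.141, 0.002, 1.405]
force: [-0.3, -0.0, 0.2]
finger_gap: 0.999
```

```bash
cat >> h.py <<'E'
def delta(tx,ty,tz):
    from bench import bot
    s=bot.sense();y=s['tcp_rot'][2];d=np.array([tx,ty,tz])-s['tcp_pos']
    c,n=np.cos(y),np.sin(y)
    print('t',s['time_s'],'pos',s['tcp_pos'],'rot',s['tcp_rot'],'F',s['force'],'gap',s['finger_gap'])
    print('tool mm',1000*np.array([c*d[0]+n*d[1],n*d[0]-c*d[1],-d[2]]))
E
python3 -c "
from h import *
delta(.62,-.166,.31)"
```

```text
t 0.9333 pos [ 0.19631495 -0.51413901  0.31099869] rot [3.14059027e+00 1.99705878e-03 1.40532101e+00] F [-0.33829785 -0.01318861  0.22996872] gap 0.9993392847177412
tool mm [413.17338584 360.55172305   0.99869178]
```

Emit:
send_rows(
  deltas=[
    {"x":20.6,"y":18},
    {"x":20.6,"y":18},
    {"x":20.6,"y":18},
    {"x":20.6,"y":18},
    {"x":20.6,"y":18},
    {"x":20.6,"y":18},
    {"x":20.6,"y":18},
    {"x":20.6,"y":18},
    {"x":20.6,"y":18},
    {"x":20.6,"y":18},
  ],
)

```text
invalid input at $.deltas[0]: expected keys gripper, x, y, z, yaw
```

Emit:
send_rows(
  deltas=[
    {"x":20.6,"y":18},
    {"x":20.6,"y":18},
    {"x":20.6,"y":18},
    {"x":20.6,"y":18},
    {"x":20.6,"y":18},
    {"x":20.6,"y":18},
    {"x":20.6,"y":18},
    {"x":20.6,"y":18},
    {"x":20.6,"y":18},
    {"x":0,"y":0},
  ],
)

```text
invalid input at $.deltas[0]: expected keys gripper, x, y, z, yaw
```

```bash
python3 -c "
from h import *
from bench import *
delta(.62,-.166,.31)
P=camera_params('wrist');cv2.imwrite('pics/w1.png',snapshot('wrist')[:,:,::-1])
print(proj('wrist',(.62,-.166,.244),P),P)"
```

```text
t 0.9333 pos [ 0.19631495 -0.51413901  0.31099869] rot [3.14059027e+00 1.99705878e-03 1.40532101e+00] F [-0.33829785 -0.01318861  0.22996872] gap 0.9993392847177412
tool mm [413.17338584 360.55172305   0.99869178]
[115.76805625 408.69647701] {'intrinsics': array([[345.65117481,   0.        , 316.61334263],
       [  0.        , 345.65117481, 193.56787968],
       [  0.        ,   0.        ,   1.        ]]), 'k1': -0.07549781021305929, 'view': array([[ 0.9861755 , -0.16569438,  0.00180572, -0.28051609],
       [-0.15966632, -0.94727014,  0.27782361, -0.51042185],
       [-0.0443233 , -0.27427115, -0.96063041,  0.34756527],
       [ 0.        ,  0.        ,  0.        ,  1.        ]])}
```

View pics/w1.png

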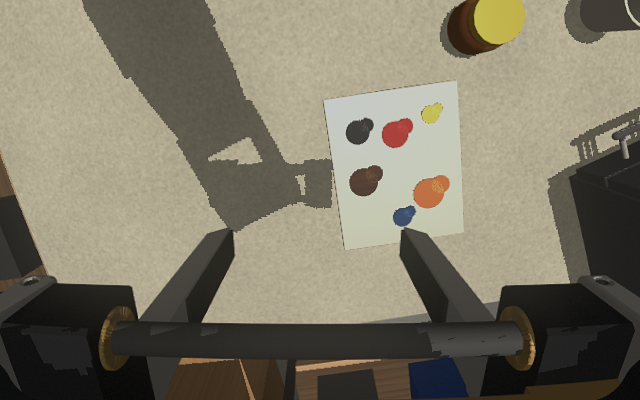

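The rows were refused because every key is required. The wrist picture therefore shows the start area: palette at (395,165), jar at (490,20). I'm resending with all the keys.

Emit:
send_rows(
  deltas=[
    {"gripper":1,"x":20.6,"y":18,"z":0,"yaw":0},
    {"gripper":1,"x":20.6,"y":18,"z":0,"yaw":0},
    {"gripper":1,"x":20.6,"y":18,"z":0,"yaw":0},
    {"gripper":1,"x":20.6,"y":18,"z":0,"yaw":0},
    {"gripper":1,"x":20.6,"y":18,"z":0,"yaw":0},
    {"gripper":1,"x":20.6,"y":18,"z":0,"yaw":0},
    {"gripper":1,"x":20.6,"y":18,"z":0,"yaw":0},
    {"gripper":1,"x":20.6,"y":18,"z":0,"yaw":0},
    {"gripper":1,"x":20.6,"y":18,"z":0,"yaw":0},
    {"gripper":1,"x":20.6,"y":18,"z":0,"yaw":0},
  ],
)

```text
time_s: 1.82
tcp_pos: [0.4094, -0.3403, 0.3084]
tcp_rot: [-3.141, -0.001, 1.395]
force: [0.1, -0.3, 0.8]
finger_gap: 1.0
```

Emit:
send_rows(
  deltas=[
    {"gripper":1,"x":20.6,"y":18,"z":0,"yaw":0},
    {"gripper":1,"x":20.6,"y":18,"z":0,"yaw":0},
    {"gripper":1,"x":20.6,"y":18,"z":0,"yaw":0},
    {"gripper":1,"x":20.6,"y":18,"z":0,"yaw":0},
    {"gripper":1,"x":20.6,"y":18,"z":0,"yaw":0},
    {"gripper":1,"x":20.6,"y":18,"z":0,"yaw":0},
    {"gripper":1,"x":20.6,"y":18,"z":0,"yaw":0},
    {"gripper":1,"x":20.6,"y":18,"z":0,"yaw":0},
    {"gripper":1,"x":20.6,"y":18,"z":0,"yaw":0},
    {"gripper":1,"x":0,"y":0,"z":0,"yaw":0},
  ],
)

```text
time_s: 2.65
tcp_pos: [0.6021, -0.1832, 0.3073]
tcp_rot: [-3.139, -0.001, 1.398]
force: [0.4, 0.0, -0.6]
finger_gap: 1.0
```

```bash
python3 -c "
from h import *
from bench import *
delta(.62,-.166,.31)
P=camera_params('wrist');cv2.imwrite('pics/w2.png',snapshot('wrist')[:,:,::-1])
print(proj('wrist',(.62,-.166,.244),P))
import pickle;pickle.dump(P,open('P2.pkl','wb'))"
```

```text
t 2.65 pos [ 0.6020669  -0.18319926  0.30734976] rot [-3.13944291e+00 -1.10806118e-03  1.39825072e+00] F [ 0.43258739  0.02954817 -0.57180568] gap 0.9999694459015311
tool mm [20.02281718 14.71386009 -2.65024185]
[336.49977566 186.24702865]
```

View pics/w2.png

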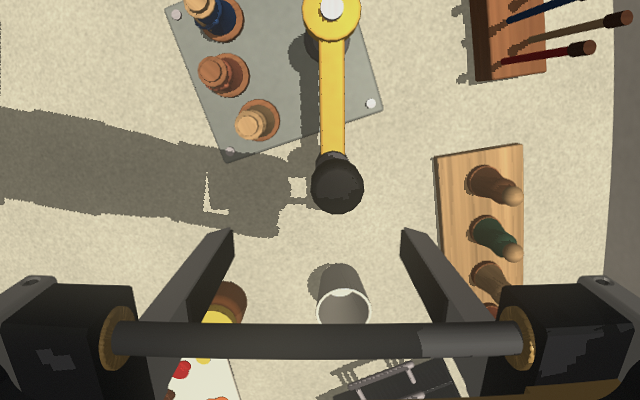

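The knob appears at (337,186), right where my estimate projects. The yellow hub is at (332,10) and the blue figure's hat at about (202,3). I'll go over the knob and then down, with z at about 0.232.

```bash
python3 -c "
from h import *
import pickle;P=pickle.load(open('P2.pkl','rb'))
print(plane('wrist',(337,186),.244,P),plane('wrist',(332,10),.170,P))
delta(.62,-.166,.232)"
```

```text
[ 0.62036485 -0.16588634  0.244     ] [ 0.64076787 -0.04004396  0.17      ]
t 2.7 pos [ 0.60078038 -0.18469291  0.30753015] rot [-3.13930856e+00 -5.35789954e-04  1.39823230e+00] F [ 0.10164841 -0.46107402 -1.20793555] gap 1.0002004369523283
tool mm [21.71545581 15.72442222 75.53014808]
```

Emit:
send_rows(
  deltas=[
    {"gripper":1,"x":10,"y":7.3,"z":0,"yaw":0},
    {"gripper":1,"x":10,"y":7.3,"z":0,"yaw":0},
    {"gripper":1,"x":0,"y":0,"z":0,"yaw":0},
    {"gripper":1,"x":0,"y":0,"z":15,"yaw":0},
    {"gripper":1,"x":0,"y":0,"z":15,"yaw":0},
    {"gripper":1,"x":0,"y":0,"z":15,"yaw":0},
    {"gripper":1,"x":0,"y":0,"z":15,"yaw":0},
    {"gripper":1,"x":0,"y":0,"z":15,"yaw":0},
    {"gripper":1,"x":0,"y":0,"z":0,"yaw":0},
    {"gripper":1,"x":0,"y":0,"z":0,"yaw":0},
  ],
)

```text
time_s: 3.53
tcp_pos: [0.6174, -0.1693, 0.2344]
tcp_rot: [-3.141, -0.0, 1.399]
force: [-0.1, 0.4, 0.6]
finger_gap: 1.0
```

```bash
python3 -c "
from h import *
delta(.62,-.166,.232)"
```

```text
t 3.5333 pos [ 0.61735843 -0.16933659  0.23442848] rot [-3.14077452e+00 -9.87532460e-05  1.39889033e+00] F [-0.06701744  0.40043811  0.63933649] gap 0.999562201175888
tool mm [3.7392775  2.03187094 2.42848371]
```

Emit:
send_rows(
  deltas=[
    {"gripper":1,"x":3.7,"y":2,"z":1,"yaw":0},
    {"gripper":1,"x":0,"y":0,"z":0,"yaw":0},
    {"gripper":0.2,"x":0,"y":0,"z":0,"yaw":0},
    {"gripper":0.2,"x":0,"y":0,"z":0,"yaw":0},
    {"gripper":0.2,"x":0,"y":0,"z":0,"yaw":0},
    {"gripper":0.2,"x":0,"y":0,"z":0,"yaw":0},
    {"gripper":0.2,"x":0,"y":0,"z":0,"yaw":0},
    {"gripper":0.2,"x":0,"y":0,"z":0,"yaw":0},
    {"gripper":0.2,"x":0,"y":0,"z":0,"yaw":0},
    {"gripper":0.2,"x":0,"y":0,"z":0,"yaw":0},
  ],
  squeeze=15,
)

```text
time_s: 4.37
tcp_pos: [0.6202, -0.1658, 0.2334]
tcp_rot: [-3.142, -0.0, 1.4]
force: [-0.1, -0.5, -0.3]
finger_gap: 0.47
```

```bash
python3 -c "
from h import *
from bench import *
delta(.62,-.166,.232)
cv2.imwrite('pics/w3.png',snapshot('wrist')[:,:,::-1])"
```

```text
t 4.3667 pos [ 0.62021013 -0.16580419  0.23342455] rot [-3.14156241e+00 -2.09079610e-05  1.39974183e+00] F [-0.14989301 -0.46896328 -0.31292762] gap 0.47023799164018504
tool mm [-0.22871733 -0.17373255  1.42454843]
```

View pics/w3.png

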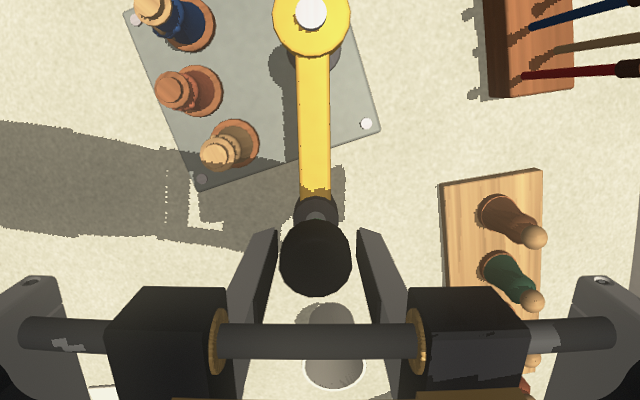

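The fingers are straddling the knob at (315,258) and still closing, with the gap at 44 mm.

Emit:
send_rows(
  deltas=[
    {"gripper":0.2,"x":0,"y":0,"z":0,"yaw":0},
    {"gripper":0.2,"x":0,"y":0,"z":0,"yaw":0},
    {"gripper":0.2,"x":0,"y":0,"z":0,"yaw":0},
    {"gripper":0.2,"x":0,"y":0,"z":0,"yaw":0},
    {"gripper":0.2,"x":0,"y":0,"z":0,"yaw":0},
  ],
)

```text
time_s: 4.83
tcp_pos: [0.6202, -0.1658, 0.2334]
tcp_rot: [-3.142, 0.0, 1.4]
force: [-0.7, -0.2, -1.1]
finger_gap: 0.4
```

```bash
python3 - <<'E'
from h import *
delta(.62,-.166,.232)
from bench import bot
s=bot.sense()
H=np.array([.6408,-.0401]);p=s['tcp_pos'][:2]-H;print(np.linalg.norm(p),np.arctan2(p[1],p[0]))
# arc rows: tool y moves tangential; yaw +0.05/row
a=.05;r=np.linalg.norm(p);print('chord',1000*r*2*np.sin(a/2))
E
```

```text
t 4.8333 pos [ 0.62019426 -0.16579103  0.2334377 ] rot [-3.14150421e+00  3.44104478e-05  1.39982666e+00] F [-0.7156338  -0.2423184  -1.06960356] gap 0.3997251391374711
tool mm [-0.2389743  -0.15587862  1.43770105]
0.12736887981917722 -1.7332904599942895
chord 6.367780632106773
```

Emit:
send_rows(
  deltas=[
    {"gripper":0.2,"x":0.16,"y":-6.4,"z":0,"yaw":0.05},
    {"gripper":0.2,"x":0.16,"y":-6.4,"z":0,"yaw":0.05},
    {"gripper":0.2,"x":0.16,"y":-6.4,"z":0,"yaw":0.05},
    {"gripper":0.2,"x":0.16,"y":-6.4,"z":0,"yaw":0.05},
    {"gripper":0.2,"x":0.16,"y":-6.4,"z":0,"yaw":0.05},
    {"gripper":0.2,"x":0,"y":0,"z":0,"yaw":0},
  ],
)

```text
time_s: 5.33
tcp_pos: [0.5888, -0.1569, 0.2335]
tcp_rot: [-3.141, 0.001, 1.146]
force: [-2.4, -4.4, -1.7]
finger_gap: 0.394
```

```bash
cat > st.py <<'E'
from h import *
from bench import bot
s=bot.sense()
H=np.array([.6405,-.0403]);p=s['tcp_pos'][:2]-H;a=np.arctan2(p[1],p[0])%(2*np.pi)
print('t',s['time_s'],s['tcp_pos'],'yaw',s['tcp_rot'][2],'r',np.linalg.norm(p),'ang',a,'toolx-dir to hinge err',(a-np.pi-s['tcp_rot'][2]+np.pi)%(2*np.pi)-np.pi,'F',s['force'],s['wrist_torque'],'gap',s['finger_gap'],'q6',s['joints'][5])
E
python3 st.py
```

```text
t 5.3333 [ 0.58876763 -0.15685426  0.23346609] yaw 1.146173502228247 r 0.12751914978013534 ang 4.294662850458668 toolx-dir to hinge err 0.0068966946406274765 F [-2.42685787 -4.39822019 -1.70032991] [-0.89152671  0.43795253 -0.05497763] gap 0.3942979584969019 q6 0.10487097725864758
```

Emit:
send_rows(
  deltas=[
    {"gripper":0.2,"x":-0.5,"y":-6.4,"z":0,"yaw":0.05},
    {"gripper":0.2,"x":-0.5,"y":-6.4,"z":0,"yaw":0.05},
    {"gripper":0.2,"x":0.0,"y":-6.4,"z":0,"yaw":0.05},
    {"gripper":0.2,"x":0.16,"y":-6.4,"z":0,"yaw":0.05},
    {"gripper":0.2,"x":0.16,"y":-6.4,"z":0,"yaw":0.05},
    {"gripper":0.2,"x":0.16,"y":-6.4,"z":0,"yaw":0.05},
    {"gripper":0.2,"x":0.16,"y":-6.4,"z":0,"yaw":0.05},
    {"gripper":0.2,"x":0.16,"y":-6.4,"z":0,"yaw":0.05},
    {"gripper":0.2,"x":0,"y":0,"z":0,"yaw":0},
  ],
)

```text
time_s: 6.08
tcp_pos: [0.5469, -0.128, 0.2334]
tcp_rot: [-3.141, 0.001, 0.747]
force: [-3.3, -3.5, -1.6]
finger_gap: 0.398
```

```bash
python3 st.py
```

```text
t 6.0833 [ 0.54691875 -0.1280485   0.23344471] yaw 0.7474776272623389 r 0.12828581260801705 ang 3.8948353830458577 toolx-dir to hinge err 0.005765102193725724 F [-3.30826986 -3.52007088 -1.57459962] [-0.62003162  0.56868318 -0.17373195] gap 0.3977718900067068 q6 0.5286146064987102
```

Emit:
send_rows(
  deltas=[
    {"gripper":0.2,"x":-0.5,"y":-6.5,"z":0,"yaw":0.05},
    {"gripper":0.2,"x":-0.5,"y":-6.5,"z":0,"yaw":0.05},
    {"gripper":0.2,"x":-0.3,"y":-6.5,"z":0,"yaw":0.05},
    {"gripper":0.2,"x":0.16,"y":-6.5,"z":0,"yaw":0.05},
    {"gripper":0.2,"x":0.16,"y":-6.5,"z":0,"yaw":0.05},
    {"gripper":0.2,"x":0.16,"y":-6.5,"z":0,"yaw":0.05},
    {"gripper":0.2,"x":0.16,"y":-6.5,"z":0,"yaw":0.05},
    {"gripper":0.2,"x":0.16,"y":-6.5,"z":0,"yaw":0.05},
    {"gripper":0.2,"x":0.16,"y":-6.5,"z":0,"yaw":0.05},
    {"gripper":0.2,"x":0,"y":0,"z":0,"yaw":0},
  ],
)

```text
time_s: 6.92
tcp_pos: [0.5173, -0.0787, 0.2334]
tcp_rot: [3.142, -0.0, 0.299]
force: [-0.4, -2.0, -1.9]
finger_gap: 0.396
```

```bash
python3 st.py
```

```text
t 6.9167 [ 0.51729495 -0.0786861   0.23343464] yaw 0.29931649441935027 r 0.12904640920441451 ang 3.4436234028955073 toolx-dir to hinge err 0.002714254886363676 F [-0.41767865 -2.01598791 -1.92833383] [-0.1782433   0.22534335 -0.28607065] gap 0.39576754929625646 q6 1.0504305296459306
```

Emit:
send_rows(
  deltas=[
    {"gripper":0.2,"x":0.16,"y":-6.45,"z":0,"yaw":0.05},
    {"gripper":0.2,"x":0.16,"y":-6.45,"z":0,"yaw":0.05},
    {"gripper":0.2,"x":0.16,"y":-6.45,"z":0,"yaw":0.05},
    {"gripper":0.2,"x":0.16,"y":-6.45,"z":0,"yaw":0.05},
    {"gripper":0.2,"x":0.16,"y":-6.45,"z":0,"yaw":0.05},
    {"gripper":0.2,"x":0.16,"y":-6.45,"z":0,"yaw":0.05},
    {"gripper":0.2,"x":0.16,"y":-6.45,"z":0,"yaw":0.05},
    {"gripper":0.2,"x":0.16,"y":-6.45,"z":0,"yaw":0.05},
    {"gripper":0.2,"x":0.16,"y":-6.45,"z":0,"yaw":0.05},
    {"gripper":0.2,"x":0.16,"y":-6.45,"z":0,"yaw":0.05},
  ],
)

```text
time_s: 7.75
tcp_pos: [0.5137, -0.0156, 0.2334]
tcp_rot: [3.141, 0.002, -0.2]
force: [-5.4, -1.8, 1.4]
finger_gap: 0.397
```

Emit:
send_rows(
  deltas=[
    {"gripper":0.2,"x":0.16,"y":-6.45,"z":0,"yaw":0.05},
    {"gripper":0.2,"x":0.16,"y":-6.45,"z":0,"yaw":0.05},
    {"gripper":0.2,"x":0.16,"y":-6.45,"z":0,"yaw":0.05},
    {"gripper":0.2,"x":0,"y":-2,"z":0,"yaw":0.015},
    {"gripper":0.2,"x":0,"y":0,"z":0,"yaw":0},
    {"gripper":0.2,"x":0,"y":0,"z":0,"yaw":0},
  ],
)

```text
time_s: 8.25
tcp_pos: [0.5198, 0.0051, 0.2334]
tcp_rot: [-3.141, 0.001, -0.362]
force: [-4.1, 1.6, 0.8]
finger_gap: 0.398
```

```bash
python3 st.py; python3 - <<'E'
from bench import *
import cv2
a=snapshot('scene')[:,:,::-1];cv2.imwrite('pics/s4.png',a);cv2.imwrite('pics/s4z.png',cv2.resize(a[130:280,210:360],None,fx=4,fy=4,interpolation=cv2.INTER_CUBIC))
cv2.imwrite('pics/w4.png',snapshot('wrist')[:,:,::-1])
E
```

```text
t 8.25 [0.51983384 0.00510287 0.23335112] yaw -0.36236851348537 r 0.12892533626416178 ang 2.7817103508792465 toolx-dir to hinge err 0.002486210774823583 F [-4.05196726  1.59264817  0.82128204] [ 0.2752615   0.85609153 -0.22362701] gap 0.39792691940598834 q6 1.872173279214092
```

View pics/s4z.png

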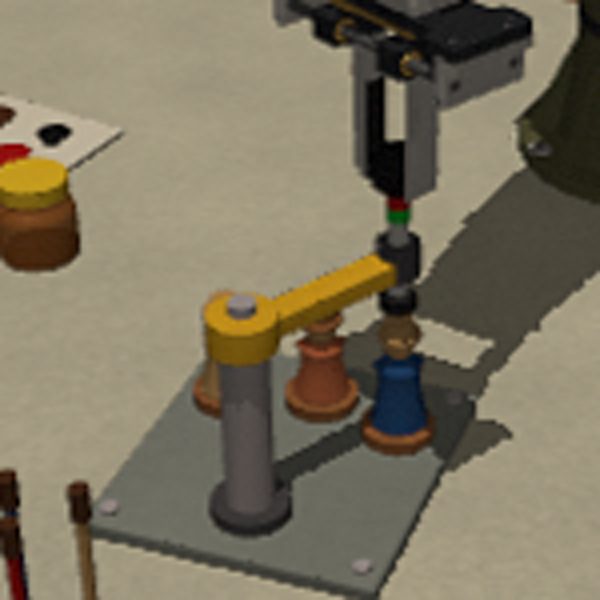

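View pics/w4.png

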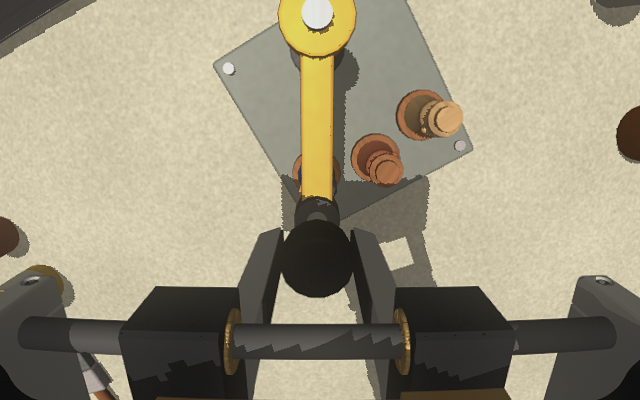

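The pad at (399,302) sits directly over the hat at (399,335) in the scene view. In the wrist view the base shows evenly on both sides of the arm, at 293 and 340 about 317. The green and red rings are fully above the bushing, so the plunger is still up. I'll grip harder and press.

Emit:
send_rows(
  deltas=[
    {"gripper":0.2,"x":-0.8,"y":0,"z":0,"yaw":0},
    {"gripper":0.2,"x":0,"y":0,"z":0,"yaw":0},
    {"gripper":0.2,"x":0,"y":0,"z":2,"yaw":0},
    {"gripper":0.2,"x":0,"y":0,"z":2,"yaw":0},
    {"gripper":0.2,"x":0,"y":0,"z":2,"yaw":0},
    {"gripper":0.2,"x":0,"y":0,"z":2,"yaw":0},
    {"gripper":0.2,"x":0,"y":0,"z":2,"yaw":0},
    {"gripper":0.2,"x":0,"y":0,"z":0,"yaw":0},
    {"gripper":0.2,"x":0,"y":0,"z":0,"yaw":0},
  ],
  squeeze=45,
)

```text
time_s: 9.1
tcp_pos: [0.5196, 0.0051, 0.2236]
tcp_rot: [3.142, -0.001, -0.365]
force: [3.4, -4.3, 2.1]
finger_gap: 0.39
```

```bash
python3 st.py
```

```text
t 9.1 [0.51958535 0.00514284 0.22355271] yaw -0.36523630057129686 r 0.12917200049185826 ang 2.782098209987122 toolx-dir to hinge err 0.005741856968625392 F [ 3.38025349 -4.3198078   2.1436145 ] [-0.73095061 -0.63332557 -0.19199666] gap 0.39020353531055835 q6 1.8757638674642703
```

Plunger travel is about 9.8 mm with 2 N, which agrees with the spec. Next I'll go to about 23 mm.

Emit:
send_rows(
  deltas=[
    {"gripper":0.2,"x":0,"y":0,"z":2,"yaw":0},
    {"gripper":0.2,"x":0,"y":0,"z":2,"yaw":0},
    {"gripper":0.2,"x":0,"y":0,"z":2,"yaw":0},
    {"gripper":0.2,"x":0,"y":0,"z":2,"yaw":0},
    {"gripper":0.2,"x":0,"y":0,"z":2,"yaw":0},
    {"gripper":0.2,"x":0,"y":0,"z":1.5,"yaw":0},
    {"gripper":0.2,"x":0,"y":0,"z":1,"yaw":0},
    {"gripper":0.2,"x":0,"y":0,"z":0,"yaw":0},
    {"gripper":0.2,"x":0,"y":0,"z":0,"yaw":0},
    {"gripper":0.2,"x":0,"y":0,"z":0,"yaw":0},
  ],
)

```text
time_s: 9.93
tcp_pos: [0.5198, 0.0053, 0.2132]
tcp_rot: [-3.141, -0.003, -0.365]
force: [-4.5, -2.8, 22.2]
finger_gap: 0.388
```

```bash
python3 st.py; python3 - <<'E'
from bench import *
import cv2
a=snapshot('scene')[:,:,::-1];cv2.imwrite('pics/s5z.png',cv2.resize(a[155:255,270:350],None,fx=6,fy=6,interpolation=cv2.INTER_CUBIC))
E
```

```text
t 9.9333 [0.51983082 0.00527375 0.21323461] yaw -0.3651705002867114 r 0.12898844022673334 ang 2.780478748447017 toolx-dir to hinge err 0.004056595143935304 F [-4.4818981  -2.83970682 22.24732133] [-0.63579382  0.86069721 -0.20455773] gap 0.38793165151369596 q6 1.87588370922962
```

View pics/s5z.png

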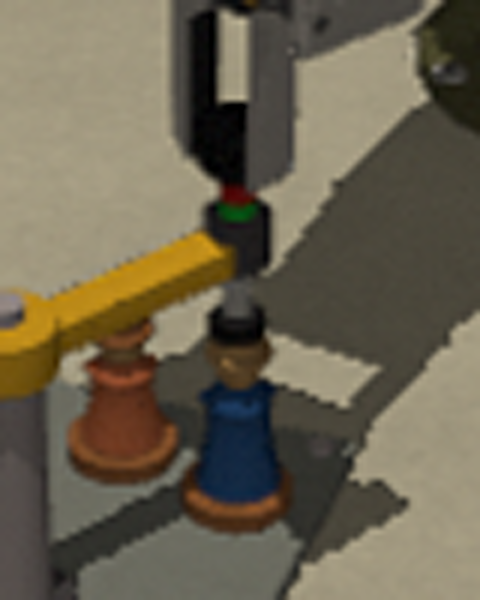

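Emit:
send_rows(
  deltas=[
    {"gripper":0.2,"x":0,"y":0,"z":0,"yaw":0},
    {"gripper":0.2,"x":0,"y":0,"z":0,"yaw":0},
    {"gripper":0.2,"x":0,"y":0,"z":0,"yaw":0},
    {"gripper":0.2,"x":0,"y":0,"z":0,"yaw":0},
  ],
)

```text
time_s: 10.32
tcp_pos: [0.5198, 0.0053, 0.2133]
tcp_rot: [-3.141, -0.003, -0.365]
force: [-3.5, -3.7, 22.9]
finger_gap: 0.396
```

```bash
python3 st.py; python3 - <<'E'
from bench import *
import cv2
a=snapshot('wrist')[:,:,::-1];cv2.imwrite('pics/w5.png',a)
a=snapshot('scene')[:,:,::-1];cv2.imwrite('pics/s6z.png',cv2.resize(a[180:205,295:325],None,fx=20,fy=20,interpolation=cv2.INTER_NEAREST))
E
```

```text
t 10.3167 [0.51981851 0.00525115 0.21325253] yaw -0.36522751979424717 r 0.1289919765256198 ang 2.780676379702415 toolx-dir to hinge err 0.004311245906869043 F [-3.49357345 -3.74591498 22.94418346] [-0.6081686   0.94721667 -0.24856179] gap 0.3956528775243482 q6 1.875875725176381
```

View pics/s6z.png

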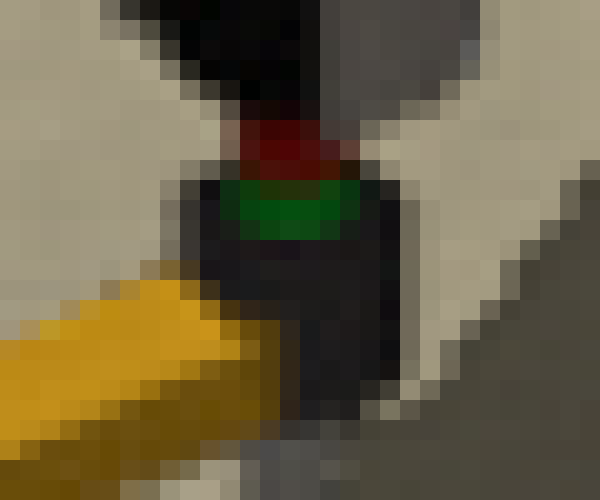

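View pics/w5.png

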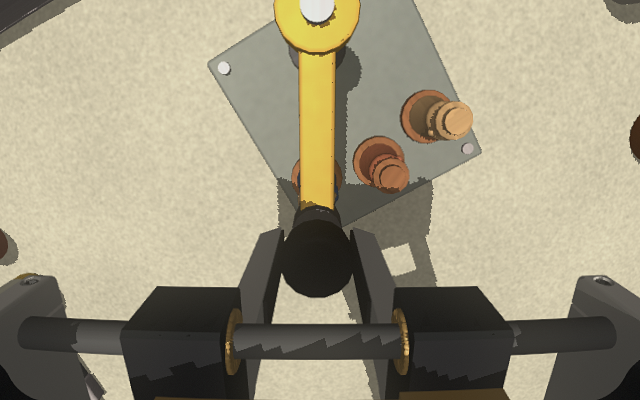

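Plunger travel is about 20 mm by both TCP descent (20.2 mm) and the visible green (about 2.6 px, roughly 8 mm), so the knob hasn't slipped. The 22 N is higher than the stated ~9 N. I'll ease the sideways load and go about 2 mm deeper.

Emit:
send_rows(
  deltas=[
    {"gripper":0.2,"x":-0.2,"y":0.4,"z":0,"yaw":0},
    {"gripper":0.2,"x":0,"y":0,"z":0,"yaw":0},
    {"gripper":0.2,"x":0,"y":0,"z":0,"yaw":0},
  ],
)

```text
time_s: 10.67
tcp_pos: [0.5197, 0.0052, 0.2132]
tcp_rot: [-3.14, -0.004, -0.365]
force: [-1.5, -2.4, 20.4]
finger_gap: 0.391
```

```bash
python3 st.py
```

```text
t 10.6667 [0.51973214 0.00515455 0.21322621] yaw -0.36503345866935377 r 0.12903872454450158 ang 2.78161312810381 toolx-dir to hinge err 0.0050539331833707735 F [-1.53568296 -2.41206394 20.44121126] [-0.28250004  0.46542984 -0.19247809] gap 0.39054176145776553 q6 1.875170069289208
```

Emit:
send_rows(
  deltas=[
    {"gripper":0.2,"x":0,"y":0,"z":1,"yaw":0},
    {"gripper":0.2,"x":0,"y":0,"z":1,"yaw":0},
    {"gripper":0.2,"x":0,"y":0,"z":0,"yaw":0},
    {"gripper":0.2,"x":0,"y":0,"z":0,"yaw":0},
    {"gripper":0.2,"x":0,"y":0,"z":0,"yaw":0},
  ],
)

```text
time_s: 11.08
tcp_pos: [0.5199, 0.0052, 0.2131]
tcp_rot: [-3.14, -0.006, -0.365]
force: [-9.7, -0.7, 38.3]
finger_gap: 0.39
```

```bash
python3 st.py; python3 - <<'E'
from bench import *
import cv2
a=snapshot('scene')[:,:,::-1];cv2.imwrite('pics/s7.png',a);cv2.imwrite('pics/s7z.png',cv2.resize(a[165:245,270:340],None,fx=7,fy=7,interpolation=cv2.INTER_NEAREST))
E
```

```text
t 11.0833 [0.51992946 0.00519539 0.21307478] yaw -0.3649868786939925 r 0.12886848012312996 ang 2.780777103546272 toolx-dir to hinge err 0.004171328650471651 F [-9.66056052 -0.74744133 38.29664114] [-0.24506387  1.88615371 -0.23736021] gap 0.38954741277585947 q6 1.8752211398398206
```

View pics/s7z.png

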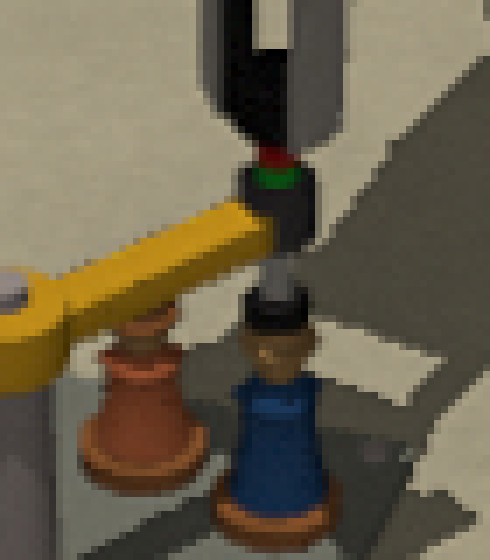

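Something is blocking hard: the TCP stays at 0.2131 while the force climbs to 38 N. I'll back off at once.

Emit:
send_rows(
  deltas=[
    {"gripper":0.2,"x":0,"y":0,"z":-2,"yaw":0},
    {"gripper":0.2,"x":0,"y":0,"z":-1.2,"yaw":0},
    {"gripper":0.2,"x":0,"y":0,"z":0,"yaw":0},
    {"gripper":0.2,"x":0,"y":0,"z":0,"yaw":0},
  ],
)

```text
time_s: 11.47
tcp_pos: [0.5196, 0.0052, 0.2133]
tcp_rot: [-3.14, -0.003, -0.365]
force: [2.4, -2.5, 11.1]
finger_gap: 0.389
```

```bash
python3 st.py; python3 - <<'E'
from h import *
for X in [(.52,.006,.176),(.52,.006,.196),(.52,.006,.199),(.52,.006,.104),(.52,.006,.112),(.52,.006,.027)]: 
    p=proj('scene',X);print(X,p,(p-[270,165])*7)
for X in [(.513,.027,.199),(.527,-.014,.199)]: print((proj('scene',X)-[270,165])*7)
E
```

```text
t 11.4667 [0.51963886 0.00515993 0.2133393 ] yaw -0.3650833446649069 r 0.12912792013697552 ang 2.78182855275716 toolx-dir to hinge err 0.005319243832273557 F [ 2.40699533 -2.53564012 11.06924771] [-0.34231686 -0.36830637 -0.26963609] gap 0.38865389356784785 q6 1.8751907795602112
(0.52, 0.006, 0.176) [308.56710939 190.60748553] [269.96976572 179.25239869]
(0.52, 0.006, 0.196) [308.60929702 184.14850822] [270.26507911 134.03955754]
(0.52, 0.006, 0.199) [308.61568898 183.16977488] [270.30982289 127.18842419]
(0.52, 0.006, 0.104) [308.42111519 212.94920274] [268.94780635 335.64441921]
(0.52, 0.006, 0.112) [308.43689837 210.53463986] [269.05828856 318.74247904]
(0.52, 0.006, 0.027) [308.27446484 235.3754671 ] [267.9212539  492.62826973]
[328.43630316 132.49112382]
[214.73672991 122.55177418]
```

```bash
python3 - <<'E'
import cv2,numpy as np
from bench import snapshot
a=cv2.imread('pics/s4.png')[165:220,290:330];b=snapshot('scene')[:,:,::-1];cv2.imwrite('pics/s8.png',b);b=b[165:220,290:330]
o=np.hstack([a,b]);o=cv2.resize(o,None,fx=9,fy=9,interpolation=cv2.INTER_NEAREST)
o=np.clip(o.astype(float)*1.6,0,255).astype(np.uint8)
cv2.imwrite('pics/cmp.png',o)
for n in('s4','s8'):
    im=cv2.imread(f'pics/{n}.png')
    for r in range(176,216): print(n,r,im[r,308:311,::-1].mean(0).astype(int))
E
```

```text
s4 176 [8 5 7]
s4 177 [4 5 4]
s4 178 [5 2 2]
s4 179 [38  4  3]
s4 180 [76  7  6]
s4 181 [75  2  4]
s4 182 [69 27  4]
s4 183 [ 2 77 16]
s4 184 [ 3 73 11]
s4 185 [23 74 26]
s4 186 [66 74 62]
s4 187 [79 76 72]
s4 188 [79 76 71]
s4 189 [80 77 73]
s4 190 [78 76 71]
s4 191 [58 56 53]
s4 192 [24 22 23]
s4 193 [29 27 27]
s4 194 [29 28 28]
s4 195 [32 29 26]
s4 196 [50 41 22]
s4 197 [56 45 22]
s4 198 [55 43 22]
s4 199 [54 43 22]
s4 200 [53 43 22]
s4 201 [60 54 43]
s4 202 [81 79 75]
s4 203 [77 75 69]
s4 204 [41 39 37]
s4 205 [29 27 26]
s4 206 [11 10 10]
s4 207 [12 11 11]
s4 208 [20 16 12]
s4 209 [59 45 28]
s4 210 [73 54 32]
s4 211 [68 51 30]
s4 212 [76 57 33]
s4 213 [77 58 34]
s4 214 [85 64 36]
s4 215 [125  94  56]
s8 176 [7 7 7]
s8 177 [8 7 8]
s8 178 [14 14 14]
s8 179 [15 13 13]
s8 180 [10 10  9]
s8 181 [11 10 10]
s8 182 [ 9 11  9]
s8 183 [10  9  9]
s8 184 [6 8 8]
s8 185 [18  5  5]
s8 186 [60  9  7]
s8 187 [78  8  7]
s8 188 [72 14  6]
s8 189 [37 49 13]
s8 190 [10 78 19]
s8 191 [11 71 17]
s8 192 [27 21 24]
s8 193 [29 26 27]
s8 194 [31 30 30]
s8 195 [32 28 27]
s8 196 [53 43 23]
s8 197 [53 42 21]
s8 198 [51 42 20]
s8 199 [52 41 21]
s8 200 [53 43 24]
s8 201 [60 54 43]
s8 202 [78 76 73]
s8 203 [77 76 71]
s8 204 [78 75 71]
s8 205 [78 75 71]
s8 206 [80 78 73]
s8 207 [76 73 69]
s8 208 [25 23 22]
s8 209 [25 24 23]
s8 210 [8 7 6]
s8 211 [7 7 9]
s8 212 [33 25 16]
s8 213 [83 62 37]
s8 214 [78 58 34]
s8 215 [83 62 37]
```

View pics/cmp.png

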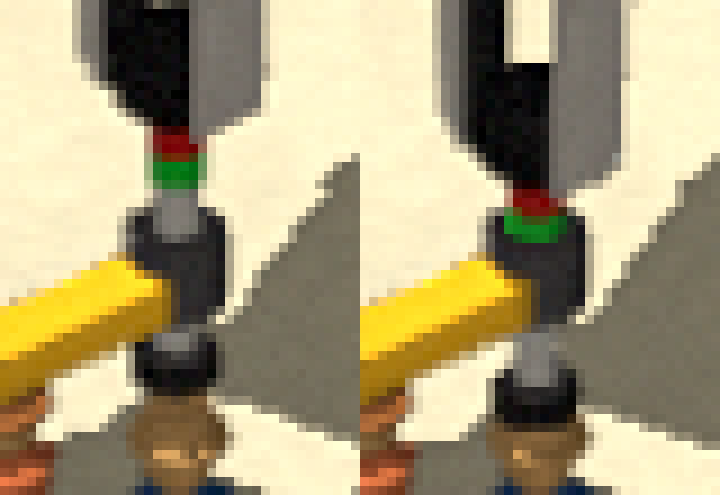

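```bash
python3 st.py; python3 -c "
from bench import bot
s=bot.sense();print(s['joints'],s['tau'])"
```

```text
t 11.5167 [0.51962011 0.00515957 0.21332847] yaw -0.3650899612332015 r 0.12914534583581813 ang 2.781882267568605 toolx-dir to hinge err 0.005379575212013599 F [ 3.76697044 -2.12071083 11.10975533] [-0.37880029 -0.42568445 -0.19027949] gap 0.38843139507891905 q6 1.875185434396476
[-6.06483343e-02  2.35721170e-01  1.61682062e+00  1.82154513e-04
  1.28594022e+00  1.87518543e+00] [  1.30787048 -43.42344403 -29.22334313   0.42282586   0.56453185
  -0.20266247]
```

Emit:
send_rows(
  deltas=[
    {"gripper":0.2,"x":0.4,"y":0,"z":0,"yaw":0},
    {"gripper":0.2,"x":0,"y":0,"z":0,"yaw":0},
    {"gripper":0.2,"x":0,"y":0,"z":0.8,"yaw":0},
    {"gripper":0.2,"x":0,"y":0,"z":0,"yaw":0},
    {"gripper":0.2,"x":0,"y":0,"z":0,"yaw":0},
  ],
)

```text
time_s: 11.93
tcp_pos: [0.5198, 0.0051, 0.2133]
tcp_rot: [-3.14, -0.003, -0.365]
force: [-3.0, -1.6, 18.8]
finger_gap: 0.386
```

```bash
python3 st.py;python3 - <<'E'
from bench import *
import cv2
a=snapshot('wrist')[:,:,::-1];cv2.imwrite('pics/w9.png',a)
t=snapshot('top')[:,:,::-1];cv2.imwrite('pics/t9.png',t);cv2.imwrite('pics/t9z.png',cv2.resize(t[140:240,270:400],None,fx=6,fy=6))
E
```

```text
t 11.9333 [0.51976938 0.00512677 0.2132718 ] yaw -0.365009630134677 r 0.12899408915299057 ang 2.781712928195176 toolx-dir to hinge err 0.005129904740059921 F [-2.97593734 -1.62719855 18.78237042] [-0.18477337  0.74096557 -0.22817837] gap 0.3861443752667424 q6 1.8749782013294642
```

View pics/t9z.png

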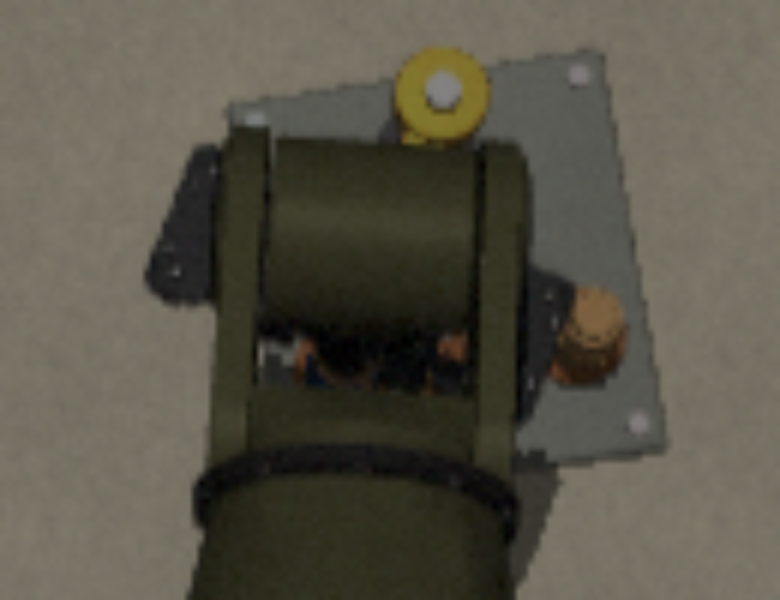

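The plunger itself stops at about 20 mm, with the fingertips some 20 mm clear of the bushing. That is inside the green band, so I won't force it. I'll ease to about 11 N, hold for over a second and recheck.

Emit:
send_rows(
  deltas=[
    {"gripper":0.2,"x":0,"y":0,"z":-0.6,"yaw":0},
    {"gripper":0.2,"x":0,"y":0,"z":0,"yaw":0},
    {"gripper":0.2,"x":0,"y":0,"z":0,"yaw":0},
    {"gripper":0.2,"x":0,"y":0,"z":0,"yaw":0},
    {"gripper":0.2,"x":0,"y":0,"z":0,"yaw":0},
    {"gripper":0.2,"x":0,"y":0,"z":0,"yaw":0},
    {"gripper":0.2,"x":0,"y":0,"z":0,"yaw":0},
    {"gripper":0.2,"x":0,"y":0,"z":0,"yaw":0},
    {"gripper":0.2,"x":0,"y":0,"z":0,"yaw":0},
    {"gripper":0.2,"x":0,"y":0,"z":0,"yaw":0},
  ],
)

```text
time_s: 12.87
tcp_pos: [0.5197, 0.0051, 0.2133]
tcp_rot: [-3.141, -0.002, -0.365]
force: [-0.9, -1.7, 13.7]
finger_gap: 0.388
```

Emit:
send_rows(
  deltas=[
    {"gripper":0.2,"x":0,"y":0,"z":0,"yaw":0},
    {"gripper":0.2,"x":0,"y":0,"z":0,"yaw":0},
    {"gripper":0.2,"x":0,"y":0,"z":0,"yaw":0},
    {"gripper":0.2,"x":0,"y":0,"z":0,"yaw":0},
    {"gripper":0.2,"x":0,"y":0,"z":0,"yaw":0},
    {"gripper":0.2,"x":0,"y":0,"z":0,"yaw":0},
  ],
)

```text
time_s: 13.37
tcp_pos: [0.5197, 0.0051, 0.2133]
tcp_rot: [-3.141, -0.002, -0.365]
force: [0.6, -1.1, 14.1]
finger_gap: 0.387
```

```bash
python3 st.py;python3 - <<'E'
from bench import *
import cv2
a=snapshot('scene')[:,:,::-1];cv2.imwrite('pics/s10.png',a)
for n in('s4','s10'):
    im=cv2.imread(f'pics/{n}.png')
    print(n,[tuple(im[r,308:311,::-1].mean(0).astype(int).tolist()) for r in range(184,194)])
    h=cv2.cvtColor(im,cv2.COLOR_BGR2HSV)[205:250,290:330].astype(int)
    m=(abs(h[...,0]-110)<12)&(h[...,1]>120)&(h[...,2]>40)
    ys,xs=m.nonzero();print('blue',xs.mean()+290,ys.mean()+205,m.sum(),xs.min()+290,xs.max()+290)
cv2.imwrite('pics/s10z.png',cv2.resize(a[165:255,265:345],None,fx=6,fy=6))
E
```

```text
t 13.3667 [0.51972818 0.00514099 0.21331741] yaw -0.3650036482200294 r 0.12903765227497546 ang 2.781722265447409 toolx-dir to hinge err 0.005133260077645474 F [ 0.57794739 -1.10089349 14.05640839] [-0.18166686  0.32115617 -0.19436869] gap 0.3869694855248058 q6 1.874978236823651
s4 [(3, 73, 11), (23, 74, 26), (66, 74, 62), (79, 76, 72), (79, 76, 71), (80, 77, 73), (78, 76, 71), (58, 56, 53), (24, 22, 23), (29, 27, 27)]
blue 309.2435233160622 228.67875647668393 193 303 315
s10 [(7, 8, 8), (22, 8, 8), (61, 9, 8), (77, 6, 6), (73, 12, 6), (37, 50, 14), (6, 78, 18), (12, 71, 18), (26, 20, 24), (30, 27, 27)]
blue 309.1413612565445 228.7958115183246 191 303 315
```

View pics/s10z.png

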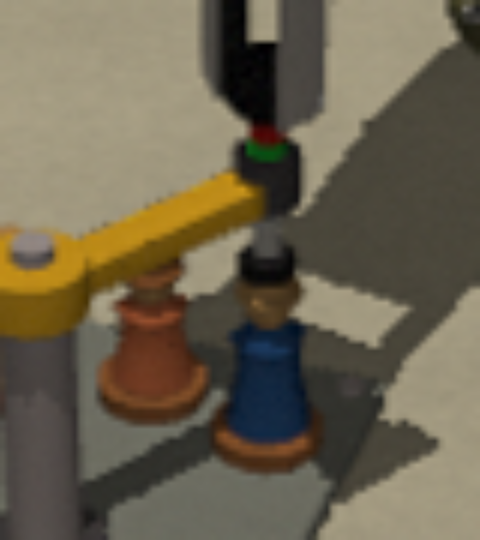

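```bash
python3 -c "
from bench import order
print(order.hand_in())"; python3 st.py
```

```text
the job is handed in; nothing more can be done
None
the job is handed in; nothing more can be done
```

I swung the arm over the blue figure and pressed the knob into the green ring, but to about 20 mm, not the 23 mm middle of the ring. I handed in at 13.4 s, still gripping the knob with a 45 N squeeze and pushing down with about 14 N.

**Swing:** I pinched the knob from above and turned it about 1.77 rad, with the plunger up. In the scene view the pad lined up over the hat to within a pixel. The arm's angle of 2.782 rad agreed with the figure's measured 2.77–2.78 rad.

**Last checks:**
- **Plunger travel:** the tool had come down 20.1 mm, and the shift of the rings in the picture gave 20.0–20.8 mm. The amount of green still showing gave only 19.0–19.4 mm. All of these lie in the 18–28 mm green band, towards its shallow end.
- **Hold:** the tool height stayed at 0.2133 m for over a second, so the plunger was at rest.
- **Blue figure:** its picture position changed by about 0.1 px, so it stands upright and unmoved.
- **Other objects:** I saw no sign that any were disturbed, but I did not measure them again. My last top view was mostly hidden by the robot.

**What disagreed:** at about 20 mm the push met a hard stop. The tool did not move while the force rose to 38 N, where about 9 N was expected, so I backed off and did not force it. The fingertips were about 20 mm clear of the bushing and the force acted along the plunger's axis. My guess is that the pad's spring bottomed out, but I did not confirm that.

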